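# Fit and hold down the pan carrier of the sweet-stall scale

### The job

The counter scale is missing its pan carrier: pick the H-shaped aluminium carrier out of the crate, leaving the other parts in the crate. Lay it level and square over the middle of the scale, slide it along as needed until its hidden socket drops onto the scale's locating pin, then press it down to the stop of the sprung stem. Finish while still holding it pressed down there.

Things in the scene. Friction and masses are not known exactly. Their poses are not given: they have to be found in the camera images.
- carrier: Pan carrier, cast aluminium, about 0.35 kg, an H from above: 140 mm along x, 100 along y. Origin: centre of its flat underside, z up. Hub 50 x 50, 16 high, in the middle; bars 10 high; cross bars at x = +-62 mm, buffers on them to 16 mm. In the underside, at the origin, a round blind socket, 15 diameter, 13.5 deep. Fits either way round. Starts flat on the crate floor.
- carrier_lug (a point): Middle of the upright lug on the carrier's hub, 33 mm above its underside: 50 mm long along the carrier's x, 24 mm thick along its y, reaching from 16 to 50 mm above the underside. Grip it across y, fingertips above the hub (more than 18 mm above the underside). Pushed hard, the carrier can pitch in the grip; eased on the pin it settles flat on the flange.
- scale: Counter scale, grey plastic, fixed. Origin under the middle of its weighing area, at counter height. Body from x = -137 to +98 mm (its long direction), 200 mm wide along y, flat top 60 mm high, black key panel under 72 mm high at the -x end. Carrier fitted: its underside lies on the stem's flange, 76 mm above the scale's origin, and 68 mm when pressed to the stop.
- scale_mid (a point): Nominal point 88 mm above the scale's origin, the height of the pin's tip at rest. The upright steel locating pin (12 mm diameter, 12 mm high, tapered tip, on a round flange of 32 mm) stands on the scale's x axis (y = 0), but from scale to scale anywhere between x = -10 and +10 mm from this point.
- stem (a joint): How far the sprung stem (flange and pin together) is pressed down, m: 0 at rest, 0.008 at its stop. The spring needs about 4 N to start moving and 12 N at the stop. It also gives when something bears on the tip of the pin.
- crate: Open crate of black plastic, fixed, 310 mm along its x, 270 mm along y, 55 mm high, walls and floor 5 mm thick. Origin: centre of its underside. The carrier lies in its +y half, the clutter along its -y side.
- scoop: Small steel sweet scoop lying in the crate, 135 mm long, 50 mm wide, 28 mm high; origin on its underside where handle and tray (+x) meet. Leave in the crate.
- jarlid: Aluminium jar lid in the crate, disc of 60 mm diameter, 16 mm high; origin at the centre of its underside. Leave in the crate.
- foot: Dark steel levelling foot in the crate, 28 mm diameter base, 34 mm high; origin at the centre of its underside. Leave in the crate.
Things that resemble listed ones, but are neither listed nor needed, are in the scene too. What is shaped like the scoop but black or turquoise is not meant.

How it is judged:
On the way, in this order (a step that is already met when the one before it is completed fails the run):
1. the carrier is lifted clear of the crate in the gripper (z of carrier in the frame of crate above 0.04 m and contact force between carrier and crate below 0.1 N and contact force between any of the fingers, the arm and carrier above 2 N), for 0.2 s.
2. the carrier has dropped onto the pin: over the middle of the scale, level and square, its underside at the flange (horizontal distance between carrier and scale below 0.016 m and angle between the x axis of carrier and the x axis of scale, either way round below 0.2 rad and angle between carrier's own z axis and vertical below 0.1 rad and z of carrier in the frame of scale below 0.079 m), for 0.1 s.
At the end, for the whole second after the job is handed in: Carrier within 16 mm of the scale's middle, level within 0.1 rad, square within 0.2 rad (either way round), underside under 71.5 mm above the scale's origin, stem pressed over 6 of 8 mm, robot still touching it, at rest; scoop, lid and foot in the crate (horizontal distance between carrier and scale below 0.016 m and angle between the x axis of carrier and the x axis of scale, either way round below 0.2 rad and angle between carrier's own z axis and vertical below 0.1 rad and z of carrier in the frame of scale below 0.0715 m and value of joint stem above 0.006 m and contact force between any of the fingers, the arm and carrier above 2 N and linear speed of carrier below 0.02 m/s and z of each of scoop, jarlid, foot in the frame of crate below 0.06 m); the arm keeps its last pose, push and grip.
It fails at once if another part is taken out of the crate (z of any of scoop, jarlid, foot in the frame of crate above 0.08 m).
It also fails if it takes over 51 s, if anything falls off the work surface, if the arm or the gripper's body presses on something with over 40 N, if the wrist force passes 120 N, or if a joint passes its speed limit or range.

### The arm

A 7-joint arm with a two-finger parallel gripper is mounted at the origin on the work surface. World frame = base frame: x ahead of the robot, y to its left, z up, the work surface at z = 0. Lengths are in m, angles in rad, forces in N, time in s.
With the tool pointing down it reaches from about 0.425 to 0.875 m from the base axis. Payload 4.7 kg.
Tool frame: the origin (TCP) lies midway between the tips of the shut fingers; the grasp point (between the pads) lies 19 mm behind it (ctrl.hold_point_z is the z of the grasp point in the tool frame, in m); z points along the fingers, y is the line along which they close (so a half turn about z gives the same grasp; the last joint's range is limited). The gripper opens to 85 mm and grips with 20 to 120 N. Pads are 22 mm wide; open, the fingers measure 114 mm over their backs; the gripper's body (76 mm by 85 mm) begins 54 mm behind the grasp point. The pads swing forward as they close: fully open they stand 13 mm farther back than shut.
Start: joints at [-1.115, 0.321, -0.07, 1.45, 0.023, 1.371, -0.057], TCP at [0.278, 0.588, 0.231] pointing down, gripper open.
Joint ranges: [-2.86, 2.86], [-0.3, 2.09], [-1.38, 1.24], [0.06, 2.45], [-1.56, 4.7], [0.09, 2.05], [-2.69, 2.69]. Speed limits (rad/s): [2.57, 2.57, 3.14, 3.14, 3.14, 3.14, 3.14].

### API

Orientations are given as a unit quaternion [x, y, z, w].
In Python, from station import ctrl, imaging, job, spotter gives the robot as it stands.
- The arm moves only by the shell command python3 -m inch 'ROWS'. ROWS is JSON, a list of rows, each an object of numbers: "ax", "ay", "az": the turn, a rotation vector about the tool's x, y, z in degrees; "x", "y", "z": the shift along the tool's x, y, z in mm; "gripper": the opening, from 0 (shut) to 1 (fully open). In form: [{"ax": .., "ay": .., "az": .., "x": .., "y": .., "z": .., "gripper": ..}, ...]. A call has exactly 5 rows; each row shifts and turns the commanded pose from where the row before left it, along the tool's axes as they then stand; what a row does not reach is not made up. A row lasts 1/10 s, in which the tool goes at most 50 mm and 8.59 degrees, less where a joint would pass 70% of its speed; a pose out of reach is approached as far as the arm can. A call with a gripper value outside its range is refused whole. The fingers move at their own pace and stop on an object; the grip force is fixed at half the most. Time passes only in rows, so rows that do not move let the fingers close, or fill a call up. It gives the time, the measured TCP pose, the force, the opening and the grip force at its end, in the units of the state.
- ctrl.state(): the state, without advancing time (a new reading comes with each control period).
- imaging.read_camera(name): name is "side" or "top"; returns a dict with "image" (400x640x3 uint8, red, green, blue), "range_z" (400x640 float32, m along the optical axis (not along the pixel's ray), 0 where there is no reading), "K" (3x3 intrinsics, pixels), "rvec" (rotation vector, rad) and "tvec" (3), from world to camera coordinates, as OpenCV has them. Camera axes: x right, y down, z forward; pixel columns grow to the right and rows downward; lengths in m; the calibration is good to about 2 mm. A picture is of the moment at which its call begins.
- job.close_job(): hands the job in; it is judged then, once.
Trained networks look in the newest picture that a camera, given by its name, has taken for a name from the list of things; names that differ only in an ending like _2 or _b are one class to them, and where a whole thing is asked for, a point or a joint stands for the part that bears it (a point fixed in the world has none). Each returns a list of dicts, best first, with "conf" (0 to 1); they miss things now and then, are a little off and sometimes report something else, mostly with a low value. They report only what shows in the picture. A call takes as long as a camera call. They do not tell look-alikes from the thing itself.
- spotter.find_in(camera, label): "centre" ([x, y, z] in m, in world coordinates, good to about 4 mm: the middle of the surface that is visible of it).
- spotter.trace(camera, label): "pixels" (400x640 bool, what is visible of it).
- spotter.mark_of(camera, label): "centre" ([x, y, z] in m, in world coordinates, good to about 4 mm: a listed point, or the origin of a listed thing).
The state is a dict: "time_s": time; "joints": joint angles; "joint_velocities": joint speeds; "effort": joint torques, N m; "ee_pos": TCP position; "orientation": TCP orientation; "force": force on the tool from outside, world axes, zero at the start; "torque": the same for the moment, N m; "finger_gap": opening from 0.0 (shut) to 1.0 (fully open); "gripper_force": force on a finger pad.
Only numpy, scipy, OpenCV 4.12 (cv2) and the standard library are available. Lean on these libraries where they do the work, as an engineer would, in place of code of your own. Each camera call takes 0.05 s, during which the arm holds its last target. There are 200 camera calls.

## Working session

There is one attempt and no reset: what is moved stays moved. The work goes in short steps, Python scripts to look and compute and a shell command to move; the robot and the scene stay as the last step left them, time stands still between calls to the robot, and variables do not carry over. Pictures are saved under pics/ and viewed, at most 10 in all, crops included, and the job is handed in when it is done.

```bash
mkdir -p pics; ls
cat > h.py <<'E'
import numpy as np, cv2
from station import ctrl, imaging, job, spotter
def cam(n):
    d=imaging.read_camera(n); R=cv2.Rodrigues(np.array(d["rvec"],float))[0]
    return d,R,np.array(d["tvec"],float).ravel()
def cloud(d,R,t):
    z=d["range_z"]; v,u=np.mgrid[:400,:640]; K=d["K"]
    P=np.stack([(u-K[0,2])/K[0,0]*z,(v-K[1,2])/K[1,1]*z,z],-1)
    W=(P-t)@R; W[z==0]=np.nan; return W
def save(n,img): cv2.imwrite("pics/"+n,img[...,::-1])
E
python3 - <<'E'
from h import *
for c in ("top","side"):
    d,R,t=cam(c); save(c+"0.png",d["image"]); np.save(c+"0.npy",cloud(d,R,t))
    for l in ("carrier","carrier_lug","scale","scale_mid","crate"):
        print(c,l,[(np.round(r["centre"],3),round(r["conf"],2)) for r in spotter.mark_of(c,l)[:3]])
    print(c,-R.T@t)
s=ctrl.state(); print(s["time_s"],s["ee_pos"],s["orientation"],s["finger_gap"],ctrl.hold_point_z)
E
```

```text
pics
top carrier [(array([0.535, 0.239, 0.006]), 0.78)]
top carrier_lug [(array([0.538, 0.232, 0.036]), 0.81)]
top scale [(array([ 0.577, -0.228,  0.002]), 0.64)]
top scale_mid [(array([ 0.574, -0.226,  0.086]), 0.94)]
top crate [(array([0.568, 0.191, 0.   ]), 0.59), (array([0.638, 0.112, 0.007]), 0.3)]
top [0.35016853 0.0651875  1.15874046]
side carrier [(array([0.535, 0.238, 0.004]), 0.83), (array([ 0.576, -0.222,  0.088]), 0.44)]
side carrier_lug [(array([0.533, 0.24 , 0.037]), 0.85)]
side scale [(array([ 0.581, -0.229, -0.004]), 0.76)]
side scale_mid [(array([ 0.574, -0.222,  0.087]), 0.85), (array([0.531, 0.241, 0.003]), 0.7)]
side crate [(array([0.567, 0.19 , 0.003]), 0.92), (array([0.469, 0.094, 0.005]), 0.24)]
side [0.07175247 1.34421898 0.97180882]
0.6 [0.27795034 0.58758634 0.23135685] [2.19108612e-01 9.75700474e-01 2.31960522e-05 3.29132311e-05] 0.9968064955604946 -0.0187
```

View pics/top0.png

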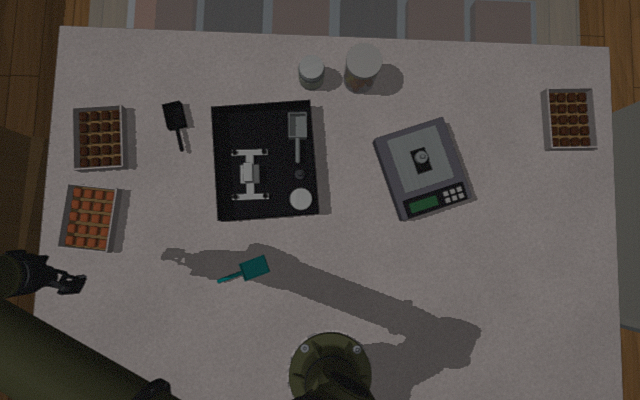

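View pics/side0.png

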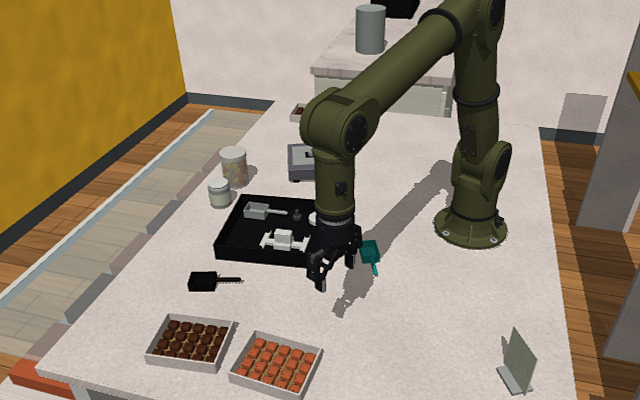

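The top view shows the only H-shaped part in the crate at about (249,174). The silver scoop (297,135), foot (299,174) and lid (301,199) lie along the crate's other side. The scale is at (420,170), turned, with its pin near (421,157). The black scoop (176,125) and the turquoise one (245,270) are look-alikes. Next I measure orientations and confirm in one crop.

Run:
```python
from h import *
W=np.load("top0.npy"); im=cv2.imread("pics/top0.png")
def rect(m,n):
    p=W[m][:,:2]; r=cv2.minAreaRect((p*1000).astype(np.float32)); print(n,len(p),"centre",np.round(r[0],1),"size",np.round(r[1],1),"ang",round(r[2],1),"z",np.round(np.nanmedian(W[m][:,2]),4))
x,y,z=W[...,0],W[...,1],W[...,2]
near=(abs(x-.535)<.1)&(abs(y-.238)<.1)
g=im.max(2)
rect(near&(z>.045)&(g>110),"lug")
rect((abs(x-.535)<.08)&(abs(y-.238)<.085)&(g>110),"carrier")
s=(abs(x-.575)<.2)&(abs(y+.228)<.2)
rect(s&(z>.045)&(z<.08),"scale body")
rect(s&(z>.066)&(z<.08)&(x<.56),"panel")
p=(abs(x-.575)<.05)&(abs(y+.228)<.05)
rect(p&(z>.068),"flange+pin"); rect(p&(z>.080),"pin")
rect(s&(z>.055)&(z<.065)&(g>140),"plate")
c=(abs(x-.567)<.2)&(abs(y-.19)<.17)&(z>.045)&(g<60); rect(c,"crate rim")
a=cv2.resize(im[90:230,200:330],None,fx=4,fy=4,interpolation=2)[:,:400]
b=cv2.resize(im[130:200,375:445],None,fx=5.6,fy=5.6,interpolation=2)
b=cv2.resize(im[110:230,370:480],(400,560),interpolation=cv2.INTER_CUBIC)
a=cv2.resize(im[90:230,205:305],(400,560),interpolation=cv2.INTER_CUBIC)
cv2.imwrite("pics/crop0.png",np.hstack([a,b]))
```

```text
lug 134 centre [535.3 235.7] size [46.3 19.1] ang 2.7 z 0.0546
carrier 513 centre [534.5 234.4] size [137.3  93.1] ang 2.4 z 0.0157
scale body 6369 centre [ 561.5 -233.8] size [234.9 201.4] ang 20.0 z 0.0589
panel 489 centre [ 475.3 -264. ] size [ 46.7 168. ] ang 20.1 z 0.0677
flange+pin 117 centre [ 587.2 -224.4] size [30.9 30.2] ang 79.1 z 0.0754
pin 18 centre [ 587.3 -224.7] size [ 8.9 10.5] ang 71.4 z 0.0859
plate 0 centre [0. 0.] size [0. 0.] ang 0.0 z nan
crate rim 942 centre [571.5 192.4] size [310.7 270.2] ang 6.2 z 0.0534
  return np.nanmean(a, axis, out=out, keepdims=keepdims)
```

View pics/crop0.png

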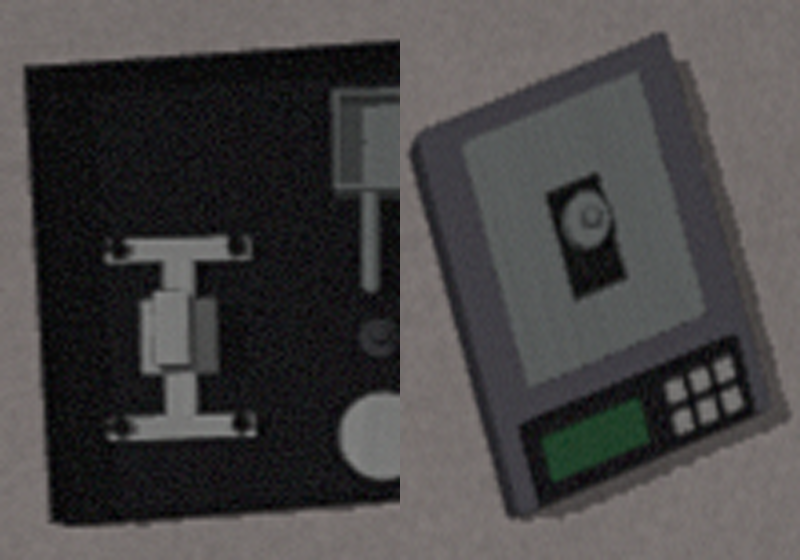

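The crop confirms the H carrier: lug at (535, 236) mm, yaw about 2.5°. The scale's yaw is 20°. Its origin is about (580, -227), and the pin at about (587, -225) is +8 mm along the scale's x axis. First I square the tool to the lug.

```bash
cat > g.py <<'E'
import sys
from h import *
from scipy.spatial.transform import Rotation as Ro
s=ctrl.state(); R=Ro.from_quat(s["orientation"]).as_matrix(); p=np.array(s["ee_pos"])*1000
print("t",round(s["time_s"],2),"p",np.round(p,1),"yawx",round(np.degrees(np.arctan2(R[1,0],R[0,0])),2),"tilt",np.round(R[:2,2],4),"F",np.round(s["force"],1),"T",np.round(s["torque"],2),"gap",round(s["finger_gap"],3),"gf",round(s["gripper_force"],1),"j",np.round(s["joints"],2))
if len(sys.argv)>3: print("tool shift mm",np.round(R.T@(np.array(list(map(float,sys.argv[1:4])))-p),1))
E
python3 -m inch '[{"az":-7,"gripper":1},{"az":-7,"gripper":1},{"az":-7,"gripper":1},{"az":-6.8,"gripper":1},{"gripper":1}]'; python3 g.py 535 235.5 231
```

```text
t 0.6 p [278.  587.6 231.4] yawx 154.69 tilt [0.0001 0.    ] F [-0.3  0.5  0.6] T [-0.02  0.02  0.02] gap 0.997 gf 0.0 j [-1.11  0.32 -0.07  1.45  0.02  1.37 -0.06]
tool shift mm [-382.9 -208.4    0.4]invalid input at $[0]: expected keys ax, ay, az, x, y, z, gripper
```

All keys are needed in every row.

```bash
python3 -m inch '[{"ax":0,"ay":0,"az":-7,"x":0,"y":0,"z":0,"gripper":1},{"ax":0,"ay":0,"az":-7,"x":0,"y":0,"z":0,"gripper":1},{"ax":0,"ay":0,"az":-7,"x":0,"y":0,"z":0,"gripper":1},{"ax":0,"ay":0,"az":-6.8,"x":0,"y":0,"z":0,"gripper":1},{"ax":0,"ay":0,"az":0,"x":0,"y":0,"z":0,"gripper":1}]'; python3 g.py 535 235.5 231
```

```text
time_s: 1.1
ee_pos: [0.278, 0.5876, 0.2314]
orientation: [-0.022, 1.0, 0.0, 0.0]
force: [0.2, -1.2, -0.1]
finger_gap: 0.999
gripper_force: 0.0
t 1.1 p [278.  587.6 231.4] yawx -177.5 tilt [0.     0.0002] F [ 0.2 -1.2 -0.1] T [-0.04 -0.01  0.  ] gap 0.999 gf 0.0 j [-1.07  0.32 -0.13  1.45  0.04  1.37  0.41]
tool shift mm [-2.414e+02 -3.630e+02  3.000e-01]
```

```bash
for i in 1; do python3 -m inch '[{"ax":0,"ay":0,"az":0,"x":-24,"y":-36,"z":0,"gripper":1},{"ax":0,"ay":0,"az":0,"x":-24,"y":-36,"z":0,"gripper":1},{"ax":0,"ay":0,"az":0,"x":-24,"y":-36,"z":0,"gripper":1},{"ax":0,"ay":0,"az":0,"x":-24,"y":-36,"z":0,"gripper":1},{"ax":0,"ay":0,"az":0,"x":-24,"y":-36,"z":0,"gripper":1}]'; python3 -m inch '[{"ax":0,"ay":0,"az":0,"x":-24,"y":-36,"z":0,"gripper":1},{"ax":0,"ay":0,"az":0,"x":-24,"y":-36,"z":0,"gripper":1},{"ax":0,"ay":0,"az":0,"x":-24,"y":-36,"z":0,"gripper":1},{"ax":0,"ay":0,"az":0,"x":-24,"y":-36,"z":0,"gripper":1},{"ax":0,"ay":0,"az":0,"x":-24,"y":-36,"z":0,"gripper":1}]'; done; python3 g.py 535 235.5 25
```

```text
time_s: 1.6
ee_pos: [0.4065, 0.4115, 0.2316]
orientation: [-0.02, 1.0, 0.0, 0.0]
force: [-0.1, -0.1, -0.6]
finger_gap: 1.001
gripper_force: 0.0
time_s: 2.1
ee_pos: [0.5342, 0.2369, 0.2317]
orientation: [-0.02, 1.0, 0.0, 0.0]
force: [1.4, 1.3, -0.2]
finger_gap: 0.998
gripper_force: 0.0
t 2.1 p [534.2 236.9 231.7] yawx -177.7 tilt [0.0007 0.0006] F [ 1.4  1.3 -0.2] T [ 0.07 -0.04 -0.01] gap 0.998 gf 0.0 j [-0.58  0.18  0.13  1.63 -0.02  1.34  1.17]
tool shift mm [ -0.6  -1.5 206.7]
```

```bash
python3 -m inch '[{"ax":0,"ay":0,"az":0,"x":0,"y":-1,"z":35,"gripper":1},{"ax":0,"ay":0,"az":0,"x":0,"y":0,"z":35,"gripper":1},{"ax":0,"ay":0,"az":0,"x":0,"y":0,"z":35,"gripper":1},{"ax":0,"ay":0,"az":0,"x":0,"y":0,"z":30,"gripper":1},{"ax":0,"ay":0,"az":0,"x":0,"y":0,"z":0,"gripper":1}]'; python3 g.py 535 235.5 25
python3 - <<'E'
from h import *
d,R,t=cam("top");save("top1.png",cv2.resize(d["image"][90:230,200:340],None,fx=4,fy=4))
E
```

```text
time_s: 2.6
ee_pos: [0.5302, 0.2358, 0.0919]
orientation: [-0.02, 1.0, -0.002, -0.004]
force: [-0.8, 0.2, -0.4]
finger_gap: 1.0
gripper_force: 0.0
t 2.6 p [530.2 235.8  91.9] yawx -177.66 tilt [-0.0077 -0.0041] F [-0.8  0.2 -0.4] T [-0.04  0.01 -0.01] gap 1.0 gf 0.0 j [-0.57  0.29  0.13  1.79 -0.04  1.08  1.18]
tool shift mm [-5.3 -0.3 66.9]
```

View pics/top1.png

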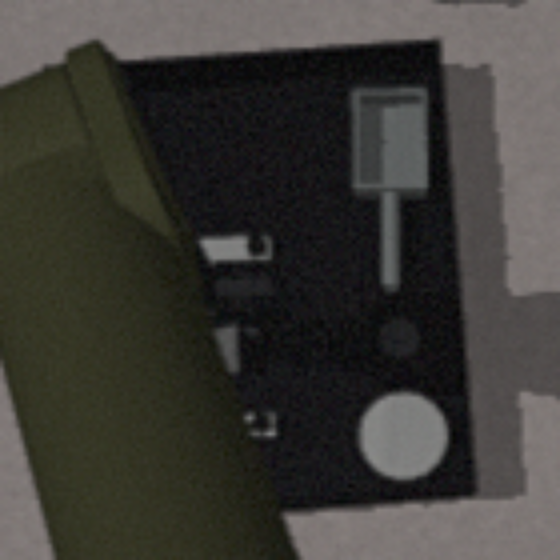

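The arm hides the carrier from above in this view; the clutter at the right is undisturbed. I descend partway, correct the small drift, and recheck.

```bash
python3 -m inch '[{"ax":0,"ay":0,"az":0,"x":0,"y":0,"z":15,"gripper":1},{"ax":0,"ay":0,"az":0,"x":0,"y":0,"z":10,"gripper":1},{"ax":0,"ay":0,"az":0,"x":0,"y":0,"z":0,"gripper":1},{"ax":0,"ay":0,"az":0,"x":0,"y":0,"z":0,"gripper":1},{"ax":0,"ay":0,"az":0,"x":0,"y":0,"z":0,"gripper":1}]' >/dev/null; python3 g.py 535 235.5 25
```

```text
t 3.15 p [533.9 237.6  72.1] yawx -177.52 tilt [0.0012 0.0006] F [-0.1 -0.1 -0.5] T [ 0.   -0.02 -0.02] gap 1.0 gf 0.0 j [-0.57  0.31  0.13  1.8  -0.04  1.03  1.19]
tool shift mm [-0.9 -2.2 47.1]
```

```bash
python3 -m inch '[{"ax":0,"ay":0,"az":0,"x":-1,"y":-2,"z":15,"gripper":1},{"ax":0,"ay":0,"az":0,"x":0,"y":0,"z":15,"gripper":1},{"ax":0,"ay":0,"az":0,"x":0,"y":0,"z":12,"gripper":1},{"ax":0,"ay":0,"az":0,"x":0,"y":0,"z":5,"gripper":1},{"ax":0,"ay":0,"az":0,"x":0,"y":0,"z":0,"gripper":1}]' >/dev/null; python3 g.py 535 235.5 25;  python3 -m inch '[{"ax":0,"ay":0,"az":0,"x":0,"y":0,"z":0,"gripper":0.5},{"ax":0,"ay":0,"az":0,"x":0,"y":0,"z":0,"gripper":0.35},{"ax":0,"ay":0,"az":0,"x":0,"y":0,"z":0,"gripper":0.2},{"ax":0,"ay":0,"az":0,"x":0,"y":0,"z":0,"gripper":0},{"ax":0,"ay":0,"az":0,"x":0,"y":0,"z":0,"gripper":0}]' >/dev/null; python3 g.py 535 235.5 25
python3 - <<'E'
from h import *
d,R,t=cam("side");save("side1.png",cv2.resize(d["image"][170:300,180:380],None,fx=4,fy=4))
E
```

```text
t 3.65 p [533.5 234.9  22.7] yawx -177.51 tilt [-0.0024 -0.0013] F [-0.2  1.  -0.2] T [ 0.03 -0.   -0.09] gap 1.002 gf 0.0 j [-0.56  0.37  0.12  1.84 -0.05  0.94  1.2 ]
tool shift mm [-1.5  0.5 -2.3]
t 4.15 p [534.9 235.9  25. ] yawx -177.5 tilt [0.0012 0.001 ] F [-0.3 -0.   3.5] T [ 0.08  0.03 -0.01] gap 0.27 gf 60.2 j [-0.56  0.37  0.12  1.83 -0.05  0.94  1.2 ]
tool shift mm [-0.1 -0.4 -0. ]
```

View pics/side1.png

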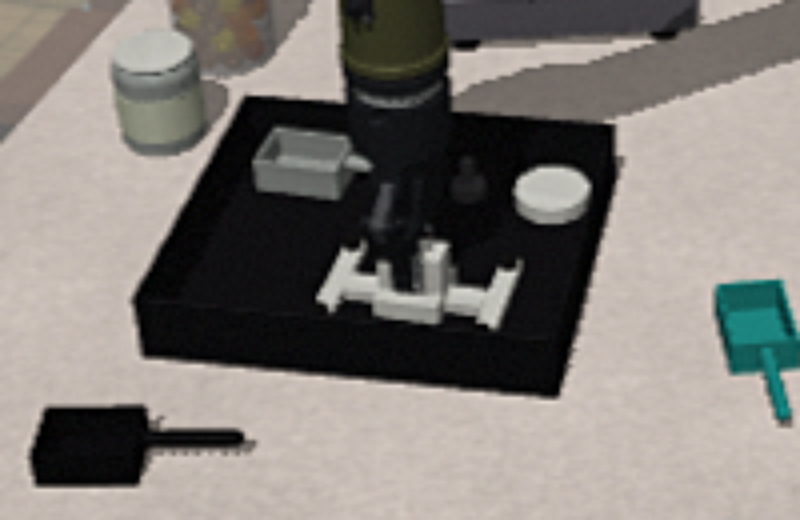

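The fingers (about 405,260 in the crop) hold the lug (378–447, 245–300) across its thickness, with the opening at 23 mm and 60 N. Lift.

```bash
python3 -m inch '[{"ax":0,"ay":0,"az":0,"x":0,"y":0,"z":-10,"gripper":0},{"ax":0,"ay":0,"az":0,"x":0,"y":0,"z":-20,"gripper":0},{"ax":0,"ay":0,"az":0,"x":0,"y":0,"z":-30,"gripper":0},{"ax":0,"ay":0,"az":0,"x":0,"y":0,"z":-35,"gripper":0},{"ax":0,"ay":0,"az":0,"x":0,"y":0,"z":-30,"gripper":0}]' >/dev/null; python3 -m inch '[{"ax":0,"ay":0,"az":-3.5,"x":0,"y":0,"z":-5,"gripper":0},{"ax":0,"ay":0,"az":-3.5,"x":0,"y":0,"z":0,"gripper":0},{"ax":0,"ay":0,"az":-3.5,"x":0,"y":0,"z":0,"gripper":0},{"ax":0,"ay":0,"az":-3.5,"x":0,"y":0,"z":0,"gripper":0},{"ax":0,"ay":0,"az":-3.5,"x":0,"y":0,"z":0,"gripper":0}]' >/dev/null;python3 g.py 587.3 -224.7 155
```

```text
t 5.2 p [533.7 234.7 153.8] yawx -159.89 tilt [-0.0018 -0.0012] F [ 0.1  0.1 -3.1] T [ 0.03  0.01 -0.04] gap 0.275 gf 59.3 j [-0.55  0.23  0.1   1.73 -0.02  1.19  1.48]
tool shift mm [ 107.6 -449.8   -0.8]
```

```bash
python3 -m inch '[{"ax":0,"ay":0,"az":0,"x":4,"y":-16,"z":0,"gripper":0},{"ax":0,"ay":0,"az":0,"x":8,"y":-32,"z":0,"gripper":0},{"ax":0,"ay":0,"az":0,"x":8,"y":-34,"z":0,"gripper":0},{"ax":0,"ay":0,"az":0,"x":8,"y":-34,"z":0,"gripper":0},{"ax":0,"ay":0,"az":0,"x":8,"y":-34,"z":0,"gripper":0}]' >/dev/null; python3 -m inch '[{"ax":0,"ay":0,"az":0,"x":8,"y":-34,"z":0,"gripper":0},{"ax":0,"ay":0,"az":0,"x":8,"y":-34,"z":0,"gripper":0},{"ax":0,"ay":0,"az":0,"x":8,"y":-34,"z":0,"gripper":0},{"ax":0,"ay":0,"az":0,"x":8,"y":-34,"z":0,"gripper":0},{"ax":0,"ay":0,"az":0,"x":8,"y":-34,"z":0,"gripper":0}]' >/dev/null;python3 -m inch '[{"ax":0,"ay":0,"az":0,"x":8,"y":-34,"z":0,"gripper":0},{"ax":0,"ay":0,"az":0,"x":8,"y":-34,"z":0,"gripper":0},{"ax":0,"ay":0,"az":0,"x":8,"y":-34,"z":0,"gripper":0},{"ax":0,"ay":0,"az":0,"x":4,"y":-20,"z":0,"gripper":0},{"ax":0,"ay":0,"az":0,"x":0,"y":0,"z":0,"gripper":0}]' >/dev/null;python3 g.py 587.3 -224.7 155
python3 - <<'E'
from h import *
for c in("top","side"):
    d,R,t=cam(c); save(c+"2.png",cv2.resize(d["image"][100:220,360:500] if c=="top" else d["image"][110:220,260:400],None,fx=4,fy=4)); np.save(c+"2.npy",cloud(d,R,t))
    for l in("carrier","carrier_lug"): print(c,l,[(np.round(r["centre"],4),round(r["conf"],2)) for r in spotter.mark_of(c,l)[:2]])
E
```

```text
t 6.7 p [ 585.4 -222.3  154.1] yawx -160.54 tilt [-0.0018 -0.0036] F [-0.5 -0.8 -4. ] T [-0.05  0.05 -0.03] gap 0.269 gf 59.6 j [ 0.    0.33  0.39  1.63 -0.13  1.21  2.33]
tool shift mm [-1.  -2.9 -0.9]
top carrier [(array([ 0.5875, -0.2195,  0.1369]), 0.87)]
top carrier_lug []
side carrier [(array([ 0.5865, -0.2101,  0.1336]), 0.89), (array([0.468, 0.093, 0.004]), 0.53)]
side carrier_lug [(array([ 0.5844, -0.2137,  0.1676]), 0.97)]
```

View pics/top2.png

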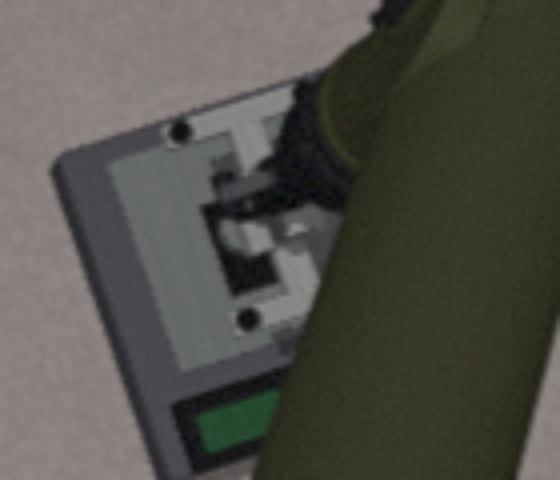

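The carrier hangs over the scale. The two dark buffers on its free side show at crop (180,131) and (248,319), and their midpoint gives the carrier's x position relative to the tool.

```bash
cat > dots.py <<'E'
from h import *
d,R,t=cam("top"); C=-R.T@t
def ray(px,z):
    r=R.T@np.linalg.inv(d["K"])@np.array([px[0],px[1],1]); return (C+r*(z-C[2])/r[2])*1000
def dot(img,px):
    g=img.astype(float).max(2); u0,v0=map(int,np.round(px)); s=g[v0-3:v0+4,u0-3:u0+4]; w=np.clip(90-s,0,None); v,u=np.mgrid[-3:4,-3:4]
    w=w*((u*u+v*v)<10)
    return np.array([u0+(w*u).sum()/w.sum(),v0+(w*v).sum()/w.sum()])
E
python3 - <<'E'
from dots import *
im=cv2.imread("pics/top0.png")
P=[ray((p[0]+.0,p[1]),.021) for p in [(235,152.5),(264.5,151.5),(235,196.75),(265.25,195.5)]]
print(np.round(P,1),np.mean(P,0))
Q=[ray(dot(d["image"],p),.150) for p in [(405,132.75),(422,179.75)]]
print([dot(d["image"],p) for p in [(405,132.75),(422,179.75)]],np.round(Q,1)); m=np.mean(Q,0); a=np.array(Q[0]-Q[1]); print("mid",m,"len",np.hypot(*a[:2]),"yaw",np.degrees(np.arctan2(a[1],a[0])))
s=ctrl.state(); rel=m[:2]-np.array(s["ee_pos"][:2])*1000; y=np.radians(20); e=np.array([np.cos(y),np.sin(y)]); n=np.array([-e[1],e[0]])
print("rel to tcp along scale x,y",rel@e,rel@n)
W=np.load("top2.npy"); z=W[...,2]; k=(z>.125)&(z<.16)&(abs(W[...,0]-.587)<.09)&(abs(W[...,1]+.22)<.09)
g=d["image"].max(2); k&=(g>105); p=W[k]; lc=np.stack([(p[:,:2]*1000-np.array(s["ee_pos"][:2])*1000)@e,(p[:,:2]*1000-np.array(s["ee_pos"][:2])*1000)@n],1)
print(len(p),np.percentile(lc,[0,1,2,98,99,100],axis=0).T)
# plane fit on bars
b=p[(p[:,2]<.147)]; A=np.c_[b[:,:2],np.ones(len(b))]; print("plane",np.linalg.lstsq(A,b[:,2],rcond=None)[0],len(b),np.median(b[:,2]))
E
python3 g.py 587.3 -224.7 155
```

```text
[[592.6 277.4  21. ]
 [598.2 196.6  21. ]
 [470.1 271.6  21. ]
 [476.2 189.5  21. ]] [534.26175336 233.75967306  21.        ]
[array([403.11598746, 132.4137931 ]), array([419.99392097, 179.12765957])] [[ 629.8 -158.5  150. ]
 [ 514.2 -201.3  150. ]]
mid [ 572.00562518 -179.89118016  150.        ] len 123.19815215754603 yaw 20.2998462743806
rel to tcp along scale x,y -3.1953490879715236 37.680786148158845
329 [[-71.67164046 -68.71765889 -67.96412688  64.70985732  65.00665057
   65.78506327]
 [-31.26947147 -28.84446142 -26.81778711  32.79759625  33.55550503
   41.91477125]]
plane [ 0.00077719 -0.00905489  0.13998972] 292 0.14272788086815014
t 7.05 p [ 587.9 -214.2  154.3] yawx -159.92 tilt [-0.0001  0.0006] F [ 0.1 -0.4 -3.8] T [-0.06  0.04  0.04] gap 0.271 gf 59.6 j [-0.01  0.33  0.38  1.63 -0.13  1.21  2.33]
tool shift mm [ 4.2 -9.7 -0.7]
```

```bash
python3 -m inch '[{"ax":0,"ay":0,"az":0,"x":2,"y":-5,"z":10,"gripper":0},{"ax":0,"ay":0,"az":0,"x":2,"y":-5,"z":15,"gripper":0},{"ax":0,"ay":0,"az":0,"x":0,"y":0,"z":5,"gripper":0},{"ax":0,"ay":0,"az":0,"x":0,"y":0,"z":0,"gripper":0},{"ax":0,"ay":0,"az":0,"x":0,"y":0,"z":0,"gripper":0}]' >/dev/null
python3 - <<'E'
from dots import *
save("top3.png",cv2.resize(d["image"][100:220,360:500],None,fx=5,fy=5,interpolation=cv2.INTER_CUBIC))
W=cloud(d,R,t); s=ctrl.state(); T=np.array(s["ee_pos"])*1000; print(T)
y=np.radians(20); e=np.array([np.cos(y),np.sin(y)]); n=np.array([-e[1],e[0]])
z=W[...,2]*1000; q=W[...,:2]*1000-T[:2]; X=q@e; Y=q@n
k=(z>95)&(z<130)&(abs(X)<80)&(Y>8)&(Y<56)
print(k.sum(),np.percentile(X[k],[0,1,3,97,99,100]),np.percentile(Y[k],[97,99,100]), np.median(z[k]))
for lo,hi in((20,34),(34,48)):
    m=k&(Y>lo)&(Y<hi); print(X[m&(X>0)].min(),X[m&(X>0)].max(),X[m&(X<0)].min(),X[m&(X<0)].max())
E
python3 g.py 587.3 -224.7 155
```

```text
[ 587.7257326  -226.2352931   124.43218531]
319 [-70.01110716 -69.54388865 -68.43572926  68.02949832  69.25292152
  69.76896396] [48.41924633 49.94814516 50.86253466] 113.91469284744782
54.20840599885295 69.5900970218641 -70.01110715809224 -3.439228437513314
53.63857351605723 67.61505029373697 -69.83293527977726 -54.756404601203485
t 7.6 p [ 587.7 -226.2  124.4] yawx -160.01 tilt [0.0003 0.    ] F [-0.3  0.2 -4.2] T [-0.03  0.01 -0.02] gap 0.272 gf 59.5 j [ 0.01  0.36  0.38  1.65 -0.15  1.16  2.35]
tool shift mm [ -0.1   1.6 -30.6]
```

View pics/top3.png

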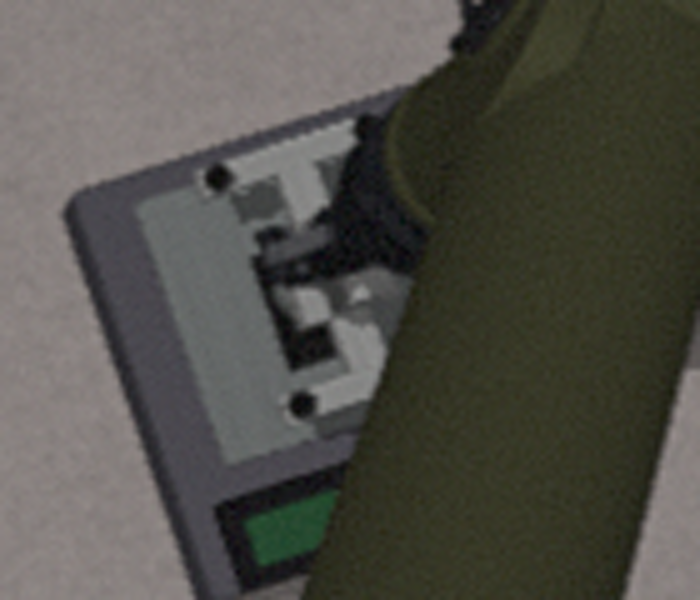

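The carrier is centred on the TCP within 1 mm: its bars span -70 to +70 mm and it is square to the scale. I correct 1.6 mm in y and lower it to just above the pin.

```bash
python3 -m inch '[{"ax":0,"ay":0,"az":0,"x":0,"y":1.5,"z":6,"gripper":0},{"ax":0,"ay":0,"az":0,"x":0,"y":0,"z":5,"gripper":0},{"ax":0,"ay":0,"az":0,"x":0,"y":0,"z":3,"gripper":0},{"ax":0,"ay":0,"az":0,"x":0,"y":0,"z":0,"gripper":0},{"ax":0,"ay":0,"az":0,"x":0,"y":0,"z":0,"gripper":0}]' >/dev/null; python3 g.py 587.3 -224.7 96
```

```text
t 8.1 p [ 587.  -224.9  110.3] yawx -160.01 tilt [-0.  0.] F [ 0.6 -0.6 -3.1] T [ 0.04  0.   -0.06] gap 0.269 gf 59.6 j [ 0.01  0.37  0.38  1.66 -0.15  1.13  2.36]
tool shift mm [-0.4  0.1 14.3]
```

```bash
python3 -m inch '[{"ax":0,"ay":0,"az":0,"x":-0.4,"y":0,"z":1.5,"gripper":0},{"ax":0,"ay":0,"az":0,"x":0,"y":0,"z":1.5,"gripper":0},{"ax":0,"ay":0,"az":0,"x":0,"y":0,"z":1,"gripper":0},{"ax":0,"ay":0,"az":0,"x":0,"y":0,"z":1,"gripper":0},{"ax":0,"ay":0,"az":0,"x":0,"y":0,"z":0,"gripper":0}]' >/dev/null; python3 g.py 587.3 -224.7 96; python3 -m inch '[{"ax":0,"ay":0,"az":0,"x":0,"y":0,"z":1,"gripper":0},{"ax":0,"ay":0,"az":0,"x":0,"y":0,"z":1,"gripper":0},{"ax":0,"ay":0,"az":0,"x":0,"y":0,"z":0,"gripper":0},{"ax":0,"ay":0,"az":0,"x":0,"y":0,"z":0,"gripper":0},{"ax":0,"ay":0,"az":0,"x":0,"y":0,"z":0,"gripper":0}]' >/dev/null; python3 g.py 587.3 -224.7 96
```

```text
t 8.6 p [ 587.2 -224.7  105.1] yawx -160.02 tilt [-0.0003  0.0002] F [ 0.   0.4 -3.8] T [ 0.01  0.01 -0.02] gap 0.272 gf 59.6 j [ 0.02  0.38  0.38  1.67 -0.15  1.13  2.36]
tool shift mm [-0.1 -0.   9.1]
t 9.1 p [ 587.4 -224.8  103.4] yawx -160.01 tilt [0.0002 0.    ] F [ 0.1 -0.2 -4. ] T [ 0.02  0.02 -0.03] gap 0.265 gf 59.6 j [ 0.02  0.38  0.38  1.67 -0.15  1.12  2.36]
tool shift mm [0.1 0.1 7.4]
```

The underside is 4–5 mm below the pin tip's height with no contact force, so the pin is entering the socket. I continue gently.

```bash
python3 -m inch '[{"ax":0,"ay":0,"az":0,"x":0,"y":0,"z":1.5,"gripper":0},{"ax":0,"ay":0,"az":0,"x":0,"y":0,"z":1.5,"gripper":0},{"ax":0,"ay":0,"az":0,"x":0,"y":0,"z":1,"gripper":0},{"ax":0,"ay":0,"az":0,"x":0,"y":0,"z":1,"gripper":0},{"ax":0,"ay":0,"az":0,"x":0,"y":0,"z":0,"gripper":0}]' >/dev/null; python3 g.py 587.3 -224.7 96; python3 -m inch '[{"ax":0,"ay":0,"az":0,"x":0,"y":0,"z":1,"gripper":0},{"ax":0,"ay":0,"az":0,"x":0,"y":0,"z":1,"gripper":0},{"ax":0,"ay":0,"az":0,"x":0,"y":0,"z":1,"gripper":0},{"ax":0,"ay":0,"az":0,"x":0,"y":0,"z":0,"gripper":0},{"ax":0,"ay":0,"az":0,"x":0,"y":0,"z":0,"gripper":0}]' >/dev/null; python3 g.py 587.3 -224.7 88
```

```text
t 9.6 p [ 587.2 -224.7   98.1] yawx -160.01 tilt [-0.0003  0.0001] F [-0.  -0.1 -4.1] T [-0.03 -0.03  0.03] gap 0.27 gf 59.6 j [ 0.02  0.38  0.38  1.67 -0.16  1.11  2.36]
tool shift mm [-0.1 -0.   2.1]
t 10.1 p [ 587.5 -224.8   95.8] yawx -160.01 tilt [0.0004 0.0001] F [-1.1  0.3 -0.2] T [0.13 0.31 0.08] gap 0.27 gf 60.1 j [ 0.02  0.39  0.38  1.68 -0.16  1.11  2.36]
tool shift mm [0.1 0.1 7.8]
```

Contact came at flange height (TCP 96 mm), so the carrier has dropped onto the pin. Now I press down gradually.

```bash
python3 -m inch '[{"ax":0,"ay":0,"az":0,"x":0,"y":0,"z":1,"gripper":0},{"ax":0,"ay":0,"az":0,"x":0,"y":0,"z":1,"gripper":0},{"ax":0,"ay":0,"az":0,"x":0,"y":0,"z":1,"gripper":0},{"ax":0,"ay":0,"az":0,"x":0,"y":0,"z":1,"gripper":0},{"ax":0,"ay":0,"az":0,"x":0,"y":0,"z":0,"gripper":0}]' >/dev/null; python3 g.py 587.3 -224.7 88; python3 -m inch '[{"ax":0,"ay":0,"az":0,"x":0,"y":0,"z":1,"gripper":0},{"ax":0,"ay":0,"az":0,"x":0,"y":0,"z":1,"gripper":0},{"ax":0,"ay":0,"az":0,"x":0,"y":0,"z":1,"gripper":0},{"ax":0,"ay":0,"az":0,"x":0,"y":0,"z":0,"gripper":0},{"ax":0,"ay":0,"az":0,"x":0,"y":0,"z":0,"gripper":0}]' >/dev/null; python3 g.py 587.3 -224.7 88
```

```text
t 10.6 p [ 587.5 -224.8   91.6] yawx -160.01 tilt [0.0004 0.0001] F [-2.6  1.7  3.6] T [ 0.3   0.52 -0.01] gap 0.271 gf 60.6 j [ 0.02  0.39  0.38  1.68 -0.16  1.1   2.36]
tool shift mm [0.1 0.1 3.6]
t 11.1 p [ 587.5 -224.8   88.9] yawx -160.01 tilt [0.0005 0.0002] F [-3.4  1.   6.4] T [0.37 0.78 0.01] gap 0.269 gf 61.0 j [ 0.02  0.39  0.38  1.68 -0.16  1.1   2.36]
tool shift mm [0.2 0.1 0.9]
```

```bash
python3 -m inch '[{"ax":0,"ay":0,"az":0,"x":0.3,"y":0,"z":0.7,"gripper":0},{"ax":0,"ay":0,"az":0,"x":0.3,"y":0,"z":0.7,"gripper":0},{"ax":0,"ay":0,"az":0,"x":0,"y":0,"z":0.2,"gripper":0},{"ax":0,"ay":0,"az":0,"x":0,"y":0,"z":0,"gripper":0},{"ax":0,"ay":0,"az":0,"x":0,"y":0,"z":0,"gripper":0}]' >/dev/null; python3 g.py 587.3 -224.7 88;  python3 - <<'E'
from dots import *
W=cloud(d,R,t); s=ctrl.state(); T=np.array(s["ee_pos"])*1000
y=np.radians(20); e=np.array([np.cos(y),np.sin(y)]); n=np.array([-e[1],e[0]])
z=W[...,2]*1000; q=W[...,:2]*1000-T[:2]; X=q@e; Y=q@n
k=(z>72)&(z<84)&(abs(X)<75)&(Y>-56)&(Y<56)&(d["image"].max(2)>115)
k&=(abs(X)>50)|(abs(Y)<12)
print(k.sum(),np.percentile(X[k],[1,3,97,99]))
for m in(k&(X>52),k&(X<-52)): print(m.sum(),np.median(z[m]))
P=np.c_[X[k],Y[k],np.ones(k.sum())]; print(np.linalg.lstsq(P,z[k],rcond=None)[0])
save("top4.png",cv2.resize(d["image"][100:220,360:500],None,fx=5,fy=5,interpolation=cv2.INTER_CUBIC))
E
```

```text
t 11.6 p [ 587.5 -224.8   88. ] yawx -160.0 tilt [0.0017 0.0003] F [-2.7  1.8 10. ] T [0.5  0.79 0.01] gap 0.271 gf 61.4 j [ 0.02  0.39  0.38  1.68 -0.16  1.09  2.36]
tool shift mm [0.2 0.2 0. ]
322 [-66.84236626 -64.84057501  69.31076892  70.21364635]
140 76.92976667810416
59 77.48921958493595
[-1.87232318e-03  1.15207272e-02  7.70819762e+01]
```

View pics/top4.png

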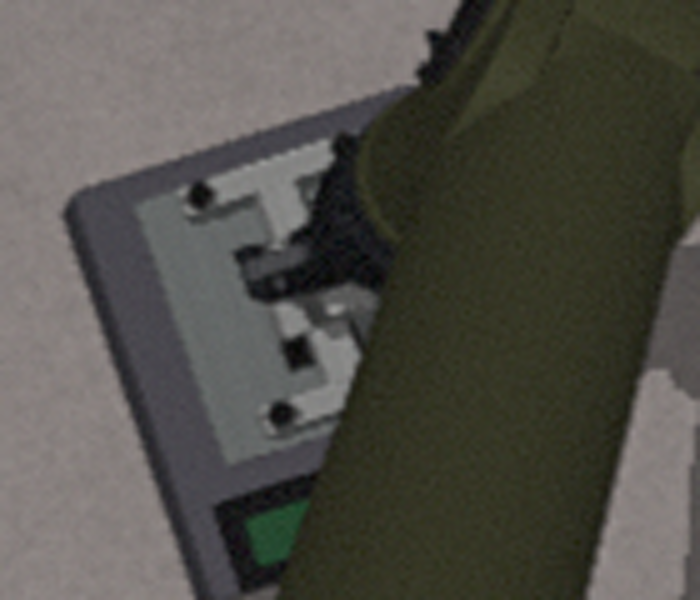

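The carrier lies level on the stem, buffers at crop (200,195) and (281,412). Its bar tops are at 77 mm, so the underside is at about 67–68 mm. The push is about 13.7 N, which is the stop. Handing in.

```bash
python3 g.py; python3 -c "
from station import job; print(job.close_job())"
```

```text
t 11.65 p [ 587.5 -224.8   88. ] yawx -160.0 tilt [0.0017 0.0003] F [-3.3  1.5  8.4] T [ 0.52  0.81 -0.01] gap 0.273 gf 61.4 j [ 0.02  0.39  0.38  1.68 -0.16  1.09  2.36]
the job is handed in; nothing more can be done
None
```

The carrier is on the scale's pin, level and square, held pressed to the stem's stop by my measurements; the job was handed in at 11.65 s and no verdict came back.

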